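Bring the furnace stage to its measuring position

TASK

Set the furnace stage up for a measurement: push its lock grip out, away from the carriage, to its end stop, wind the handwheel clockwise until the carriage rests against the stop, then push the lock grip fully back in, to its other end stop, so that the bolt closes behind the carriage. Finally push the grip of the separate beam-size slide to its end stop at the side of the largest disc. Move the carriage only with the handwheel, and leave the loose things on the bench where they are.

Things in the scene. Friction and masses are not known exactly. Their poses are not given: they have to be found in the camera images.
- stage: fixed furnace stage: grey base plate 220 (x) x 345 (y) x 15 mm; origin on the bench at plate x = 0, plate spans y -202..142 mm. Own +y runs along the rails from handwheel to stop; own -x is the lock grip's side. Lock slides on the line y = 0; rails and carriage at x = 30..100; handwheel centre x = -30, y = -135 mm. Only the crank peg (95 mm) is higher than 78 mm above the bench
- lock (a joint): lock slide, m: 0 = fully in (locked, its flat steel bolt stands in the way of the carriage's lug), 0.035 = fully out at its end stop (free). Grows as the grip moves along the stage's own -x. Takes about 3 N
- lock_grip (a point): middle of the top of the lock grip, an upright black fin 10 mm thick (stage x), 30 mm wide (stage y), from 26 to 70 mm above the bench. It stands on the steel bolt, 18 mm wide, which reaches 15 mm outside and 85 mm inside the grip; guide strips beside it are 27 mm high. Locked, 54 mm are free from the grip's inner face to the carriage's lug
- wheel (a joint): handwheel angle, rad, growing clockwise seen from above; 1 rad moves the carriage 10 mm towards the stop (63 mm a turn). Stays where it is left; about 0.1 N m
- wheel_hub (a point): centre of the handwheel's top face, 50 mm above the bench; the wheel is a flat black disc 124 mm across, 12 mm thick, axis vertical; a hub cap rises 3 mm
- wheel_peg (a point): top centre of the wheel's crank peg, a freely spinning upright steel handle 18 mm in diameter and 44 mm high, standing on the wheel 48 mm from its axis, top 95 mm above the bench
- carriage: furnace carriage, aluminium block 70 (x) x 50 (y) mm, 29 to 65 mm above the bench, two dark jaws on top to 78 mm; slides along the stage's +y. Origin at bench height, stage x = 0, middle of its length; block at x = 30..100 mm. A steel lug 16 x 10 mm, 17 to 31 mm high, sticks out of its lock side
- carriage_face (a point): middle of the carriage's end face towards the stop, 50 mm above the bench
- stop_face (a point): middle of the brass pad of the stop, a dark steel block over the rails that stands at a different place each time; pad 50 mm above the bench. The carriage rests against the stop when carriage_face meets this point
- size_unit: fixed beam-size unit, a white box 75 (x) x 150 (y) x 36 mm high, origin in the middle of its underside; own +y is the end with the largest of five black discs on its top (26 mm; the smallest is 4 mm at the -y end)
- size (a joint): beam-size slide, m: 0 = end at the smallest disc, 0.070 = end stop at the largest disc. Grows along the unit's own +y. Takes about 2 N
- size_grip (a point): middle of the top of the beam-size slide's grip, a black fin 24 mm (unit x) x 12 mm (unit y), top 74 mm above the bench, 34 mm high on a 5 mm foot 24 mm long; it runs 12 mm to the -x side of the unit's middle
- vial_rack: loose grey rack of capped vials 70 x 140 mm, 50 mm high, near the beam-size unit; leave alone
- wash_bottle: loose white bottle, 64 mm across, 150 mm high; leave alone
- beaker: loose glass beaker, 66 mm across, 80 mm high; leave alone
- screwdriver: loose screwdriver with a black handle, 170 mm long, lying beside the stage; leave alone
- sample_cup: small loose white cup, 26 mm across, 22 mm high, standing on the stage's base plate at the corner near stage x = -85, y = 115 mm; leave alone
- jar: loose amber jar, 54 mm across, 60 mm high; leave alone
Things that resemble listed ones, but are neither listed nor needed, are in the scene too. Leave any orange or yellow look-alike of the size_unit alone.

How it is judged:
By the outcome, as a careful person would: the job done as asked, in the order asked, and still so for the second after the job is handed in, with the robot touching nothing.
It also fails if it takes over 72 s, if anything falls off the work surface, if the arm or the gripper's body presses on something with over 40 N, if the wrist force passes 120 N, or if a joint passes its speed limit or range.

ROBOT

A 6-joint arm with a two-finger parallel gripper is mounted at the origin on the work surface. World frame = base frame: x ahead of the robot, y to its left, z up, the work surface at z = 0. Lengths are in m, angles in rad, forces in N, time in s.
With the tool pointing down it reaches from about 0.35 to 0.775 m from the base axis. Payload 7.3 kg.
Tool frame: the origin (TCP) lies on the centre line of the jaws, within the pads' length; the fingertips stand 17 mm ahead of it and the grasp point (between the pads) lies 2 mm behind it (robot.tip_extent is the distance from the TCP to the fingertips, in m); z points along the fingers, y is the line along which they close (so a half turn about z gives the same grasp; the last joint's range is limited). The gripper opens to 92 mm and grips with 3 to 60 N. Pads are 19 mm wide; open, the fingers measure 130 mm over their backs; the gripper's body (75 mm by 190 mm) begins 47 mm behind the grasp point.
Start: joints at [1.088, 0.342, 1.524, -0, 1.275, -0.146], TCP at [0.173, 0.496, 0.244] pointing down, gripper open.
Joint ranges: [-2.53, 2.53], [-0.77, 2.02], [0.04, 2.7], [-1, 4.14], [0.28, 2.66], [-3.11, 3.11]. Speed limits (rad/s): [2.57, 2.57, 3.14, 3.14, 3.14, 3.14].

INTERFACE

Orientations are given as [roll, pitch, yaw] about the fixed x, y, z axes, in that order (R = Rz(yaw) Ry(pitch) Rx(roll)).
In Python, from cell import robot gives the robot as it stands.
- The arm moves only by the tool step_arm, never from a script. Its argument "motion" is a list of rows, each a list of 2 entries, a list of its own where there are three numbers: the shift along the tool's x, y, z in units of 60 mm (1.0 is 60 mm), then the turn about the tool's z in rad. In form: [[[x, y, z], spin], ...]. A call has 1 to 10 rows; each row is the pose to reach, as a shift and turn from the pose commanded when the call began, along the tool's axes at that moment; what a row does not reach only later rows make up. A row lasts 1/8 s, in which the tool goes at most 62.5 mm and 10.7 degrees, less where a joint would pass 70% of its speed; a pose out of reach is approached as far as the arm can. A call with a gripper value outside its range is refused whole. "hand" is the closure in counts, from 0 (fully open) to 255 (shut), set as the call begins (left out, the last holds). The fingers move at their own pace and stop on an object; "squeeze" is the grip in N (left out, the last holds). Time passes only in rows, so rows that repeat a pose let the fingers close. It gives the time, the measured TCP pose, the force, the opening and the grip force at its end, in the units of the state.
- robot.observe(): the state, without advancing time (a new reading comes with each control period).
- robot.read_camera(name): name is "scene" or "top"; returns a dict with "pixels" (480x640x3 uint8, red, green, blue), "intrinsics" (3x3 intrinsics, pixels), "xyz" and "rotation" of the camera in the world. Camera axes: x right, y up, looking along -z (the intrinsics and any distortion apply to the point x, -y, -z); pixel columns grow to the right and rows downward; lengths in m; the calibration is good to about 2 mm. A picture is of the moment at which its call begins. There is no depth.
- robot.hand_in(): hands the job in; it is judged then, once.
The state is a dict: "time": time; "qpos": joint angles; "qvel": joint speeds; "joint_efforts": joint torques, N m; "tool_pos": TCP position; "tool_rot": TCP orientation; "contact_force": force on the tool from outside, world axes, zero at the start; "torque": the same for the moment, N m; "opening": finger opening in m; "grip_force": force on a finger pad.
Only numpy, scipy, OpenCV 4.12 (cv2) and the standard library are available. Lean on these libraries where they do the work, as an engineer would, in place of code of your own. Each camera call takes 0.05 s, during which the arm holds its last target. There are 200 camera calls.

## Working session

There is one attempt and no reset: what is moved stays moved. The work goes in short steps, Python scripts to look and compute and a tool call to move; the robot and the scene stay as the last step left them, time stands still between calls to the robot, and variables do not carry over. Pictures are saved under pics/ and viewed, at most 10 in all, crops included, and the job is handed in when it is done.

Besides the shell and the picture viewer there is one more tool, called in YAML: its name, and indented under it one key for each argument. step_arm: Moves the arm, as the interface text tells. Its arguments: {"type":"object","properties":{"motion":{"type":"array"},"hand":{"type":"number"},"squeeze":{"type":"number"}},"required":["motion"]}

```bash
mkdir -p pics; ls; cat > h.py <<'E'
import numpy as np, cv2
from cell import robot
def shot(name,fn):
    c=robot.read_camera(name); cv2.imwrite('pics/'+fn,c['pixels'][:,:,::-1]); np.savez(f'cam_{name}.npz',**{k:np.array(v) for k,v in c.items()}); return c
def ray(c,u,v,z):
    K=np.array(c['intrinsics']);R=np.array(c['rotation']);p=np.array(c['xyz'])
    d=R@(np.diag([1,-1,-1])@np.linalg.inv(K)@np.array([u,v,1.])); return p+d*(z-p[2])/d[2]
def proj(c,X):
    K=np.array(c['intrinsics']);R=np.array(c['rotation']);p=np.array(c['xyz'])
    q=K@(np.diag([1,-1,-1])@R.T@(np.array(X)-p)); return q[:2]/q[2]
E
python3 - <<'E'
from h import *
for n in('scene','top'):
    c=shot(n,n+'0.png'); print({k:c[k] for k in c if k!='pixels'})
print(robot.observe(), robot.tip_extent)
E
```

```text
pics
{'intrinsics': array([[515.46993449,   0.        , 325.1397861 ],
       [  0.        , 515.46993449, 242.49719632],
       [  0.        ,   0.        ,   1.        ]]), 'xyz': array([ 1.13423167, -0.26039003,  0.96718725]), 'rotation': array([ 0.69465251, -0.00364274,  1.13718249])}
{'intrinsics': array([[480.0611625 ,   0.        , 325.29638377],
       [  0.        , 480.0611625 , 253.26640845],
       [  0.        ,   0.        ,   1.        ]]), 'xyz': array([0.33822963, 0.05429991, 1.34027605]), 'rotation': array([ 0.07380332, -0.01601907, -1.59110407])}
{'time': 0.1, 'qpos': array([ 1.08801297e+00,  3.42658571e-01,  1.52492654e+00, -5.11241265e-05,
        1.27537964e+00, -1.45990143e-01]), 'qvel': array([ 0.00277327, -0.00355932, -0.00131172, -0.00044795,  0.00096943,
        0.00146298]), 'joint_efforts': array([ 2.02216492e-03, -4.32002699e+01, -2.44697696e+01,  7.19836378e-02,
        5.25152113e-02, -2.86623538e-05]), 'tool_pos': array([0.17332198, 0.49520625, 0.24310981]), 'tool_rot': array([-3.14022804e+00, -1.51232802e-04,  2.80481425e+00]), 'contact_force': array([-0.55230352,  0.05922949, -0.39967254]), 'torque': array([-0.00325115, -0.03632634, -0.022967  ]), 'grip_force': 0.0, 'opening': 0.09203977143283731} 0.017
```

View pics/top0.png

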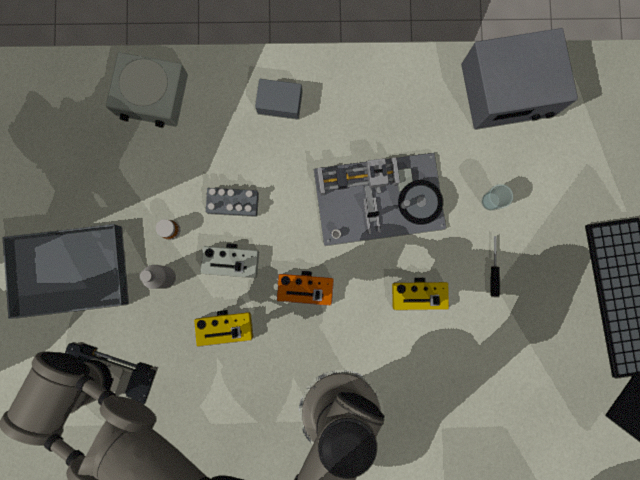

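View pics/scene0.png

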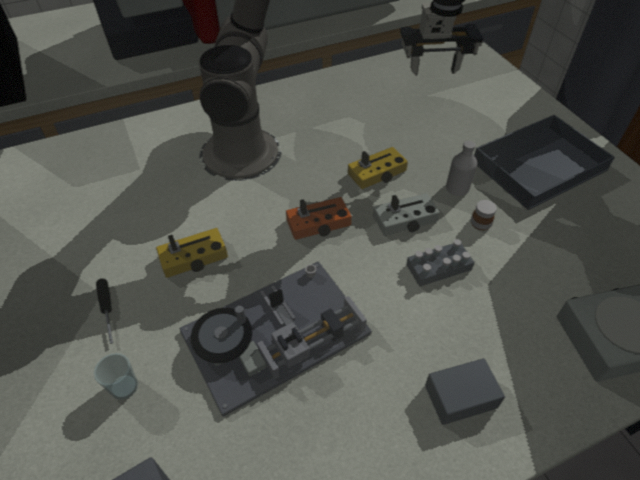

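The top view shows the stage around (380,197), with the wheel at (420,202) and the lock at (373,208). Four units look like the beam-size unit: orange (305,289), yellow (420,295), yellow (223,328) and white (230,261). Only the white one fits the description, because it is white and next to the vial rack at (232,200). I'll confirm that in an enlarged crop.

```bash
cat >> h.py <<'E'
from scipy.spatial.transform import Rotation as Ro
_r=ray;_p=proj
def fix(c):
    c=dict(c)
    if np.array(c['rotation']).size==3: c['rotation']=Ro.from_euler('xyz',np.array(c['rotation']).ravel()).as_matrix()
    return c
def ray(c,u,v,z): return _r(fix(c),u,v,z)
def proj(c,X): return _p(fix(c),X)
def load(n): return dict(np.load(f'cam_{n}.npz'))
E
python3 - <<'E'
from h import *
c=load('top')
im=c['pixels'][:,:,::-1]
a=cv2.resize(im[140:260,305:455],None,fx=5,fy=5,interpolation=cv2.INTER_CUBIC)
cv2.imwrite('pics/c1.png',a)
b=cv2.resize(im[180:300,190:340],None,fx=5,fy=5,interpolation=cv2.INTER_CUBIC)
cv2.imwrite('pics/c2.png',b)
print(ray(c,380,197,0.015),proj(c,[0,0,0]))
E
```

```text
[ 0.59067637 -0.12516971  0.015     ] [339.80890107 412.37236256]
```

View pics/c1.png

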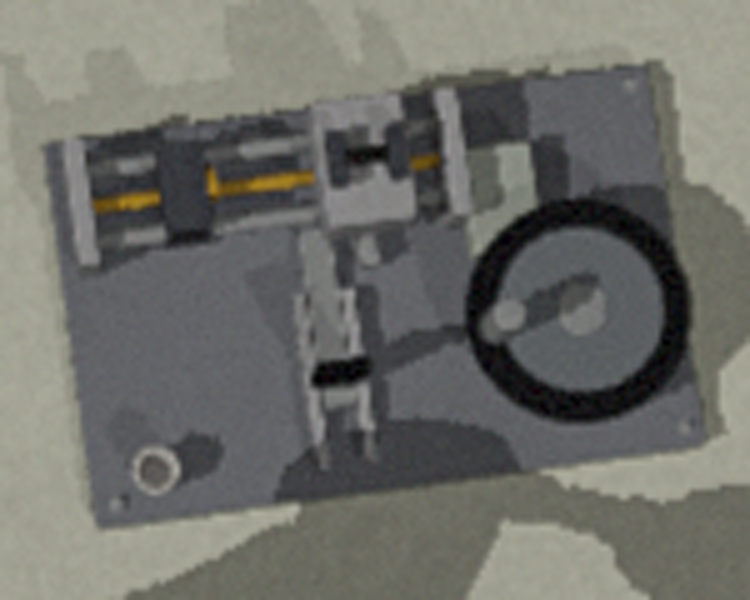

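View pics/c2.png

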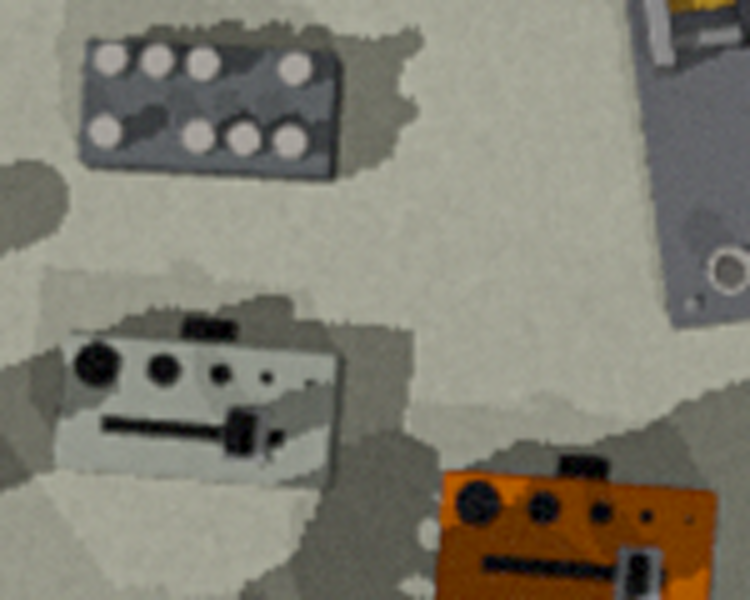

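In c1 the lock grip top is at crop (340,372) and the hub at (580,308). The peg top is at (510,315), the pad at (212,183) and the carriage face at about (316,175). In c2 the white unit has its largest disc at the left and its grip at (240,430). It is the only white unit and it is beside the rack, so it is the target.

```bash
python3 - <<'E'
from h import *
c=load('top')
f=lambda u,v,z,o:ray(c,o[0]+(u+.5)/5-.5,o[1]+(v+.5)/5-.5,z)[:2]
S=(305,140);U=(190,180)
def fit(own,w):
    own=np.array(own);w=np.array(w);M,_=cv2.estimateAffinePartial2D(own,w)
    a=np.arctan2(M[1,0],M[0,0]);R=np.array([[np.cos(a),-np.sin(a)],[np.sin(a),np.cos(a)]])
    t=w.mean(0)-R@own.mean(0);print('scale',np.hypot(M[1,0],M[0,0]),'yaw',a,'t',t,'res',np.round(w-own@R.T-t,4).tolist());return R,t,a
cs=[(45,145),(660,62),(705,440),(98,527)]
R,t,a=fit([(.11,.142),(.11,-.202),(-.11,-.202),(-.11,.142)],[f(*p,.015,S) for p in cs])
own=lambda w:np.round((w-t)@R,4)
hub=f(580,308,.053,S)
for n,p,z in [('grip',(340,372),.07),('hub',(580,308),.053),('peg',(510,315),.095),('pad',(212,183),.06),('cface',(316,175),.065),('cup',(157,470),.022)]:
    w=f(*p,z,S);print(n,w,'own',own(w))
print('hub model',R@[-.03,-.135]+t)
Ru,tu,au=fit([(.0375,.075),(.0375,-.075),(-.0375,-.075),(-.0375,.075)],[f(*p,.036,U) for p in [(68,335),(338,352),(332,487),(57,470)]])
g=f(240,430,.074,U);print('sg',g,'own',(g-tu)@Ru)
np.savez('pose.npz',R=R,t=t,Ru=Ru,tu=tu)
E
```

```text
scale 1.0003046788809182 yaw 0.11527661008793397 t [ 0.58423917 -0.0957846 ] res [[-0.0028, 0.0011], [-0.0004, -0.0051], [0.003, 0.003], [0.0002, 0.001]]
grip [ 0.53457594 -0.09657661] own [-0.0494  0.0049]
hub [ 0.56998324 -0.23031143] own [-0.0296 -0.132 ]
peg [ 0.55934411 -0.18397008] own [-0.0349 -0.0847]
pad [ 0.640614  -0.0311635] own [0.0634 0.0577]
cface [ 0.64288878 -0.08714802] own [0.0593 0.0018]
cup [0.48917835 0.00052349] own [-0.0834  0.1066]
hub model [ 0.56996618 -0.23333925]
scale 0.9839781640119123 yaw -0.07921549480941122 t [0.41607807 0.29209883] res [[-0.0007, -0.0012], [-0.0008, 0.0021], [0.0006, 0.0001], [0.0009, -0.0011]]
sg [0.4033003  0.26363037] own [-0.01048492 -0.02939033]
```

```bash
cat >> h.py <<'E'
def go(xyz,yaw,ob=None):
    ob=ob or robot.observe();Rt=Ro.from_euler('xyz',ob['tool_rot'])
    d=Rt.inv().apply(np.array(xyz)-ob['tool_pos'])/.06
    s=-((yaw-ob['tool_rot'][2]+np.pi/2)%np.pi-np.pi/2)
    return np.round(d,3),round(s,3)
E
python3 - <<'E'
from h import *
c=load('top'); print('bottle',ray(c,152,272,.14),'rack',ray(c,232,200,.05))
print(go([.5346,-.0966,.2],.115+np.pi), robot.observe()['time'])
E
```

```text
bottle [0.38813063 0.46498046 0.14      ] rack [0.5827088 0.2815009 0.05     ]
(array([-8.943, -7.319,  0.727]), np.float64(-0.452)) 0.1
```

step_arm:
  motion:
    - [[-0.9,-0.73,0],-0.05]
    - [[-1.8,-1.46,0],-0.1]
    - [[-2.7,-2.2,0],-0.15]
    - [[-3.6,-2.9,0],-0.2]
    - [[-4.5,-3.65,0.1],-0.25]
    - [[-5.3,-4.4,0.2],-0.3]
    - [[-6.2,-5.1,0.3],-0.35]
    - [[-7.1,-5.8,0.5],-0.4]
    - [[-8.0,-6.5,0.6],-0.452]
    - [[-8.8,-7.2,0.7],-0.452]
  hand: 110
  squeeze: 15

```text
time: 1.35
tool_pos: [0.4993, -0.0379, 0.2072]
tool_rot: [3.141, -0.0, -3.026]
contact_force: [1.6, 1.3, 0.4]
opening: 0.0525
grip_force: 0.0
```

```bash
python3 - <<'E'
from h import *
o=robot.observe();print(o['tool_pos'],o['tool_rot'],o['time'],o['opening'],o['qpos'])
print(go([.5346,-.0966,.062],.115+np.pi))
E
```

```text
[ 0.49931508 -0.03790508  0.20724249] [ 3.14118515e+00 -1.95901570e-04 -3.02612753e+00] 1.35 0.0524878456131655 [-2.29130724e-01  3.31819441e-01  1.64656878e+00  3.45642718e-04
  1.16352650e+00 -1.91552910e+00]
(array([-0.472, -1.04 ,  2.42 ]), np.float64(0.0))
```

step_arm:
  motion:
    - [[0,0,0],0]
    - [[0,0,0],0]

```text
time: 1.6
tool_pos: [0.4981, -0.0359, 0.2072]
tool_rot: [3.141, -0.001, -3.027]
contact_force: [0.1, 0.7, -0.4]
opening: 0.0523
grip_force: 0.0
```

```bash
python3 - <<'E'
from h import *
o=robot.observe();print(o['tool_pos'],o['tool_rot'],o['time'],o['opening'])
print(go([.5346,-.0966,.062],.115+np.pi))
E
```

```text
[ 0.49806568 -0.03585817  0.20718003] [ 3.14059227e+00 -1.48652217e-03 -3.02731571e+00] 1.6 0.05228967745088883
(array([-0.493, -1.078,  2.418]), np.float64(-0.001))
```

step_arm:
  motion:
    - [[-0.25,-0.55,0],0]
    - [[-0.49,-1.07,0],0]
    - [[-0.49,-1.07,0.6],0]
    - [[-0.49,-1.07,1.2],0]
    - [[-0.49,-1.07,1.8],0]
    - [[-0.49,-1.07,2.2],0]
    - [[-0.49,-1.07,2.4],0]
    - [[-0.49,-1.07,2.4],0]

```text
time: 2.6
tool_pos: [0.5349, -0.0954, 0.0636]
tool_rot: [3.141, -0.001, -3.025]
contact_force: [0.2, -1.2, 0.5]
opening: 0.0522
grip_force: 0.0
```

```bash
python3 - <<'E'
from h import *
c=shot('scene','s1.png'); im=c['pixels'][:,:,::-1]
cv2.imwrite('pics/s1c.png',cv2.resize(im[210:410,170:390],None,fx=3,fy=3,interpolation=cv2.INTER_CUBIC))
E
```

```text
(no output)
```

View pics/s1c.png

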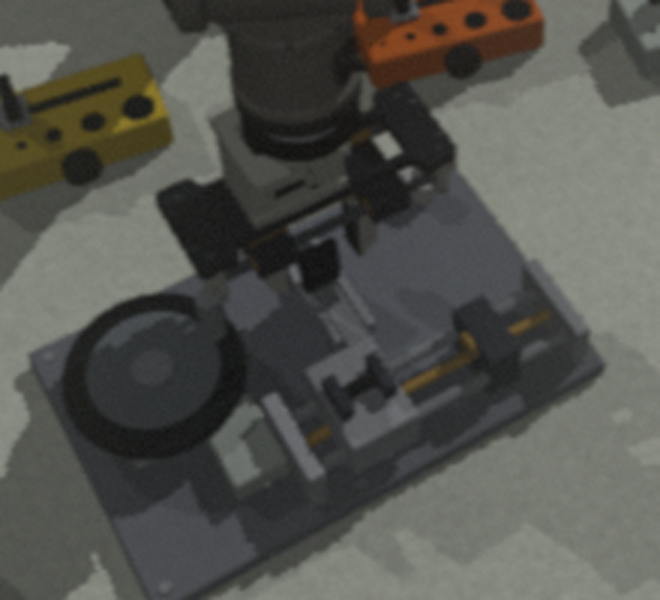

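The fin at crop (320,265) is between the two fingers at (280,250) and (360,225), so I'll close on it.

step_arm:
  motion:
    - [[0,0,0],0]
    - [[0,0,0],0]
    - [[0,0,0],0]
    - [[0,0,0],0]
  hand: 255
  squeeze: 15

```text
time: 3.15
tool_pos: [0.5355, -0.0965, 0.0642]
tool_rot: [-3.141, 0.001, -3.026]
contact_force: [-0.7, 0.5, 4.0]
opening: 0.0296
grip_force: 15.0
```

step_arm:
  motion:
    - [[0.1,0,0],0]
    - [[0.2,0,0],0]
    - [[0.3,0,0],0]
    - [[0.4,0,0],0]
    - [[0.5,0,0],0]
    - [[0.55,0,0],0]
    - [[0.6,0,0],0]
    - [[0.62,0,0],0]

```text
time: 4.15
tool_pos: [0.502, -0.1006, 0.0643]
tool_rot: [-3.14, 0.009, -3.028]
contact_force: [18.9, 6.0, -7.0]
opening: 0.0297
grip_force: 15.0
```

step_arm:
  motion:
    - [[0.6,0,0],0]
    - [[0,0,0],0]
    - [[0,0,0],0]
    - [[0,0,-0.5],0]
    - [[0,0,-1.0],0]
    - [[0,0,-1.0],0]
  hand: 110

```text
time: 4.9
tool_pos: [0.4985, -0.1011, 0.1252]
tool_rot: [-3.14, 0.002, -3.026]
contact_force: [-0.2, 0.7, -0.5]
opening: 0.0523
grip_force: 0.0
```

```bash
python3 - <<'E'
from h import *
c=shot('top','t2.png'); im=c['pixels'][:,:,::-1]
o=robot.observe();print(o['tool_pos'],o['tool_rot'],o['time'],o['opening'],o['contact_force'])
cv2.imwrite('pics/t2c.png',cv2.resize(im[140:260,305:455],None,fx=5,fy=5,interpolation=cv2.INTER_CUBIC))
print(go([.5593,-.1840,.16],.115+np.pi))
E
```

```text
[ 0.49771267 -0.10077539  0.12391644] [-3.14127496e+00  1.91967930e-04 -3.02636846e+00] 4.95 0.05216064923902753 [-0.2074866   0.03034188  0.11576082]
(array([-0.86 , -1.496, -0.601]), np.float64(0.0))
```

My first row carried a mistaken 0.6 shift outward as the fingers opened, so I'll check the lock as I move to the peg.

step_arm:
  motion:
    - [[0,0,-0.6],0]
    - [[-0.4,-0.75,-0.6],0]
    - [[-0.86,-1.5,-0.6],0]
    - [[-0.86,-1.5,-0.6],0]

```text
time: 5.45
tool_pos: [0.5601, -0.1866, 0.1574]
tool_rot: [3.141, -0.002, -3.029]
contact_force: [-0.4, 0.5, -0.8]
opening: 0.0525
grip_force: 0.0
```

```bash
python3 - <<'E'
from h import *
c=shot('scene','s2.png'); im=c['pixels'][:,:,::-1]
cv2.imwrite('pics/s2c.png',cv2.resize(im[210:410,170:390],None,fx=3,fy=3,interpolation=cv2.INTER_CUBIC))
P=np.load('pose.npz')
for x in(-.049,-.084): print(x,[ ((proj(c,[*(P['R']@[x,.004]+P['t']),z])-[170,210])*3).round() for z in(.07,.03)])
print(go([.5593,-.1840,.077],.115+np.pi))
E
```

```text
-0.049 [array([312., 246.]), array([316., 277.])]
-0.084 [array([289., 211.]), array([294., 243.])]
(array([-0.012,  0.011,  1.34 ]), np.float64(-0.002))
```

View pics/s2c.png

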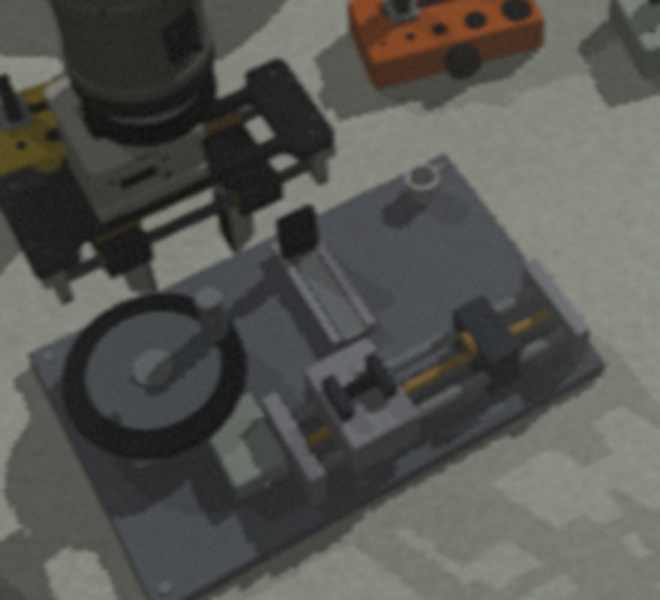

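The lock is out: the grip top is at crop (295,215), close to the predicted (289,211). Next I descend onto the peg.

step_arm:
  motion:
    - [[0,0,0.5],0]
    - [[0,0,0.9],0]
    - [[0,0,1.2],0]
    - [[0,0,1.28],0]

```text
time: 6.0
tool_pos: [0.5579, -0.1825, 0.081]
tool_rot: [3.139, -0.004, -3.026]
contact_force: [-0.1, -1.0, 1.0]
opening: 0.052
grip_force: 0.0
```

step_arm:
  motion:
    - [[0,0,0],0]
    - [[0,0,0],0]
    - [[0,0,0],0]
    - [[0,0,0],0]
    - [[0,0,0],0]
  hand: 255
  squeeze: 15

```text
time: 6.62
tool_pos: [0.5595, -0.1816, 0.0835]
tool_rot: [3.138, -0.001, -3.026]
contact_force: [-2.0, 9.1, 4.9]
opening: 0.0175
grip_force: 15.0
```

```bash
python3 - <<'E'
from h import *
o=robot.observe();p=o['tool_pos'];print(p,o['tool_rot'],o['contact_force'],o['opening'])
c=np.array([.570,-.2315]);d=p[:2]-c;print(np.hypot(*d),np.degrees(np.arctan2(d[1],d[0])))
Rt=Ro.from_euler('xyz',o['tool_rot']).inv()
a0=np.arctan2(d[1],d[0])
for k in range(0,360,8):
    a=a0-np.radians(k);q=c+.048*np.array([np.cos(a),np.sin(a)])
    print(k,(Rt.apply(np.r_[q-p[:2],0])/.06)[:2].round(2).tolist(),end=' ')
E
```

```text
[ 0.55945256 -0.18162394  0.08345125] [ 3.13752154e+00 -5.40475870e-04 -3.02645408e+00] [-2.03024735  9.11937376  4.92814366] 0.017483031200720034
0.05097911294680216 101.94059112778234
0 [-0.0, -0.05] 8 [-0.12, -0.05] 16 [-0.23, -0.06] 24 [-0.34, -0.09] 32 [-0.44, -0.13] 40 [-0.53, -0.19] 48 [-0.62, -0.26] 56 [-0.7, -0.34] 64 [-0.76, -0.43] 72 [-0.81, -0.53] 80 [-0.85, -0.63] 88 [-0.87, -0.74] 96 [-0.88, -0.86] 104 [-0.87, -0.97] 112 [-0.85, -1.08] 120 [-0.81, -1.18] 128 [-0.75, -1.28] 136 [-0.69, -1.37] 144 [-0.61, -1.45] 152 [-0.52, -1.51] 160 [-0.42, -1.57] 168 [-0.32, -1.61] 176 [-0.21, -1.64] 184 [-0.1, -1.65] 192 [0.01, -1.64] 200 [0.12, -1.62] 208 [0.23, -1.58] 216 [0.33, -1.53] 224 [0.42, -1.47] 232 [0.5, -1.4] 240 [0.57, -1.31] 248 [0.63, -1.21] 256 [0.68, -1.11] 264 [0.71, -1.0] 272 [0.72, -0.89] 280 [0.72, -0.78] 288 [0.7, -0.67] 296 [0.67, -0.56] 304 [0.62, -0.46] 312 [0.56, -0.37] 320 [0.49, -0.28] 328 [0.41, -0.21] 336 [0.31, -0.15] 344 [0.21, -0.1] 352 [0.11, -0.07]
```

step_arm:
  motion:
    - [[-0.12,0.0,0],0]
    - [[-0.23,-0.02,0],0]
    - [[-0.34,-0.05,0],0]
    - [[-0.44,-0.09,0],0]
    - [[-0.53,-0.14,0],0]
    - [[-0.62,-0.21,0],0]
    - [[-0.7,-0.29,0],0]
    - [[-0.76,-0.38,0],0]
    - [[-0.81,-0.48,0],0]
    - [[-0.85,-0.58,0],0]

```text
time: 7.88
tool_pos: [0.6149, -0.2135, 0.0835]
tool_rot: [-3.141, 0.001, -3.026]
contact_force: [-1.6, 2.1, 5.8]
opening: 0.0178
grip_force: 15.0
```

```bash
cat > w.py <<'E'
from h import *
o=robot.observe();p=o['tool_pos'];print(p,o['contact_force'],o['opening'])
c=np.array([.5695,-.2285]);d=p[:2]-c;a=np.arctan2(d[1],d[0])
print(np.hypot(*d),'turned',(102-np.degrees(a))%360)
E
python3 w.py
```

```text
[ 0.61489458 -0.21350596  0.0834513 ] [-1.58330965  2.06965005  5.81943986] 0.01779936085660093
0.04780678657156458 turned 83.72136707803716
```

step_arm:
  motion:
    - [[-0.03,-0.23,0],0]
    - [[0.0,-0.45,0],0]
    - [[0.1,-0.65,0],0]
    - [[0.24,-0.82,0],0]
    - [[0.43,-0.94,0],0]
    - [[0.64,-1.01,0],0]
    - [[0.86,-1.01,0],0]
    - [[1.08,-0.95,0],0]
    - [[1.27,-0.84,0],0]
    - [[1.42,-0.68,0],0]

```text
time: 9.12
tool_pos: [0.5358, -0.2634, 0.0835]
tool_rot: [-3.14, 0.004, -3.027]
contact_force: [8.4, 4.3, 1.8]
opening: 0.0175
grip_force: 15.0
```

```bash
python3 w.py
```

```text
[ 0.53576626 -0.26340053  0.08349681] [8.42985615 4.3433766  1.83730048] 0.01747480946137932
0.048538767562012836 turned 236.02605450924653
```

step_arm:
  motion:
    - [[0.06,0.1,0],0]
    - [[0.11,0.2,0],0]
    - [[0.14,0.31,0],0]
    - [[0.15,0.42,0],0]
    - [[0.15,0.53,0],0]
    - [[0.13,0.64,0],0]
    - [[0.1,0.75,0],0]

```text
time: 10.0
tool_pos: [0.522, -0.2198, 0.0834]
tool_rot: [-3.141, -0.003, -3.026]
contact_force: [-4.9, -1.6, 9.5]
opening: 0.0178
grip_force: 15.0
```

```bash
python3 w.py
```

```text
[ 0.52199603 -0.21983687  0.08338749] [-4.87690623 -1.63441517  9.49267386] 0.01781990718571223
0.048287437018031294 turned 292.3352462995
```

step_arm:
  motion:
    - [[-0.025,0.05,0],0]
    - [[-0.05,0.1,0],0]
    - [[-0.08,0.145,0],0]

```text
time: 10.38
tool_pos: [0.525, -0.21, 0.0833]
tool_rot: [3.141, -0.005, -3.026]
contact_force: [-7.6, 0.1, 13.7]
opening: 0.0173
grip_force: 15.0
```

```bash
python3 w.py
```

```text
[ 0.52500821 -0.20999421  0.08334412] [-7.62576069  0.07958077 13.68928294] 0.017311374045495515
0.04818696039842144 turned 304.58424042723817
```

step_arm:
  motion:
    - [[-0.03,0.045,0],0]
    - [[-0.065,0.09,0],0]
    - [[-0.1,0.135,0],0]

```text
time: 10.75
tool_pos: [0.53, -0.2009, 0.0833]
tool_rot: [3.14, -0.005, -3.026]
contact_force: [-7.6, 1.3, 12.7]
opening: 0.0175
grip_force: 15.0
```

```bash
python3 w.py; python3 - <<'E'
from h import *
c=shot('scene','s3.png'); im=c['pixels'][:,:,::-1]
cv2.imwrite('pics/s3c.png',cv2.resize(im[250:380,240:380],None,fx=4.5,fy=4.5,interpolation=cv2.INTER_CUBIC))
E
```

```text
[ 0.52999204 -0.2008646   0.08333406] [-7.6219545   1.30932736 12.65945875] 0.01750555890057929
0.048214047915558736 turned 316.9723749449355
```

View pics/s3c.png

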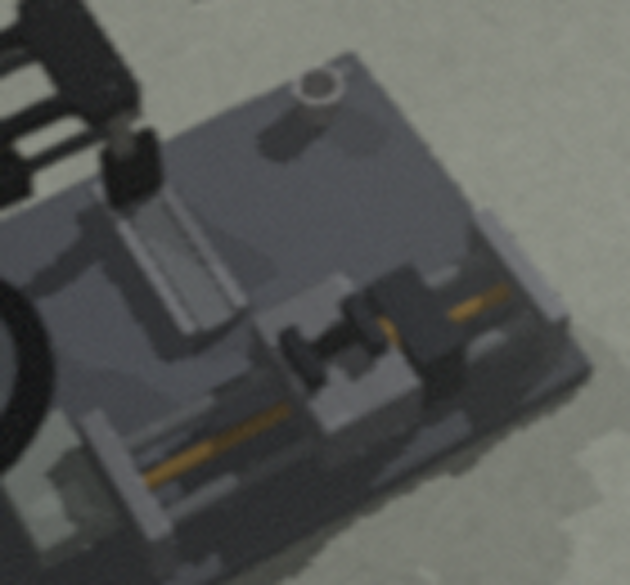

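The carriage face, at crop about (390,330), is just short of the brass pad. I'll go on in small steps and watch the force.

step_arm:
  motion:
    - [[-0.04,0.035,0],0]
    - [[-0.08,0.07,0],0]

```text
time: 11.05
tool_pos: [0.5338, -0.1962, 0.0833]
tool_rot: [3.14, -0.006, -3.026]
contact_force: [-12.5, -0.8, 13.5]
opening: 0.0172
grip_force: 15.0
```

```bash
python3 w.py
```

```text
[ 0.53376241 -0.19622171  0.08332592] [-12.48880215  -0.84400411  13.46858323] 0.017231736796483724
0.04815665474736107 turned 324.08843293769394
```

step_arm:
  motion:
    - [[-0.05,0.03,0],0]

```text
time: 11.18
tool_pos: [0.5352, -0.1952, 0.0832]
tool_rot: [3.141, -0.009, -3.025]
contact_force: [-16.8, -8.7, 13.7]
opening: 0.0177
grip_force: 15.0
```

```bash
python3 w.py
```

```text
[ 0.53517099 -0.19516889  0.08316893] [-16.78523794  -8.67764012  13.72184529] 0.017735448825111726
0.047848132378892384 turned 326.15502773734477
```

step_arm:
  motion:
    - [[-0.04,0.03,0],0]
    - [[-0.04,0.03,0],0]

```text
time: 11.42
tool_pos: [0.5379, -0.1946, 0.0831]
tool_rot: [-3.14, -0.008, -3.026]
contact_force: [-13.5, -9.2, 10.6]
opening: 0.018
grip_force: 15.0
```

```bash
python3 w.py
```

```text
[ 0.53787542 -0.19463149  0.08309098] [-13.47402828  -9.2451476   10.58004003] 0.018040984009427035
0.046337783880351015 turned 328.9623057333862
```

The radius is shrinking, so the pads are now sliding on a peg that has stopped. I'll release and check.

step_arm:
  motion:
    - [[0,0,0],0]
    - [[0,0,0],0]
    - [[0,0,0],0]
    - [[0,0,-0.5],0]
    - [[0,0,-1],0]
    - [[0,0,-1.3],0]
    - [[0,0,-1.3],0]
  hand: 110

```text
time: 12.3
tool_pos: [0.542, -0.1923, 0.1619]
tool_rot: [-3.14, 0.002, -3.026]
contact_force: [0.4, -1.3, 0.1]
opening: 0.0521
grip_force: 0.0
```

```bash
python3 - <<'E'
from h import *
a=shot('scene','s4.png')['pixels'][:,:,::-1]; b=shot('top','t4.png'); bb=b['pixels'][:,:,::-1]
A=cv2.resize(a[295:365,285:365],None,fx=7,fy=7,interpolation=cv2.INTER_CUBIC)[:490,:]
B=cv2.resize(bb[150:220,310:345+0],None,fx=7,fy=7,interpolation=cv2.INTER_CUBIC)
cv2.imwrite('pics/s4c.png',np.hstack([A[:, :555],B]))
print(go([.5000,-.1000,.16],.115+np.pi),robot.observe()['tool_pos'])
E
```

```text
(array([0.503, 1.6  , 0.002]), np.float64(0.0)) [ 0.54104854 -0.19188363  0.16002748]
```

View pics/s4c.png

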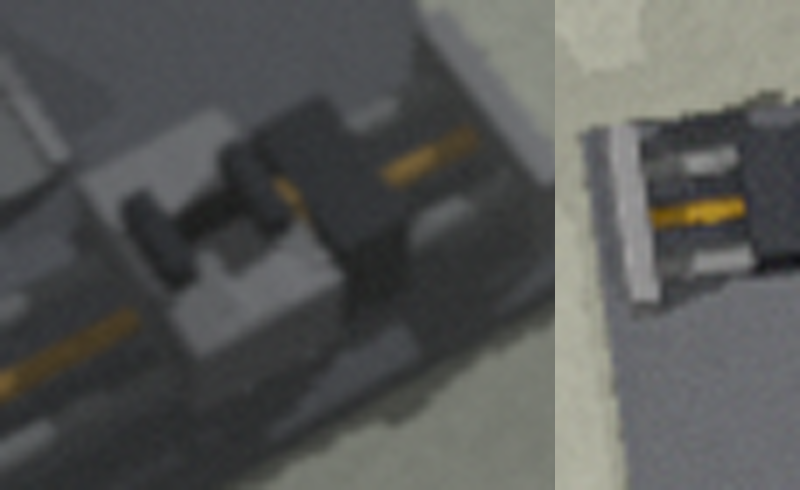

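The carriage block meets the brass pad at crop (293,200), with no gap visible. Next I push the lock back in.

step_arm:
  motion:
    - [[0.25,0.8,0],0]
    - [[0.5,1.6,0],0]
    - [[0.5,1.6,0.6],0]
    - [[0.5,1.6,1.2],0]
    - [[0.5,1.6,1.6],0]
    - [[0.5,1.6,1.6],0]

```text
time: 13.15
tool_pos: [0.4987, -0.0996, 0.0624]
tool_rot: [3.139, -0.006, -3.026]
contact_force: [0.2, 0.5, 0.3]
opening: 0.0525
grip_force: 0.0
```

step_arm:
  motion:
    - [[0,0,0],0]
    - [[0,0,0],0]
    - [[0,0,0],0]
    - [[0,0,0],0]
  hand: 255
  squeeze: 15

```text
time: 13.65
tool_pos: [0.5011, -0.1005, 0.0657]
tool_rot: [-3.141, 0.002, -3.026]
contact_force: [-0.6, 0.3, 4.9]
opening: 0.0301
grip_force: 15.0
```

step_arm:
  motion:
    - [[-0.1,0,0],0]
    - [[-0.2,0,0],0]
    - [[-0.3,0,0],0]
    - [[-0.4,0,0],0]
    - [[-0.5,0,0],0]
    - [[-0.55,0,0],0]
    - [[-0.6,0,0],0]
    - [[-0.63,0,0],0]
    - [[-0.63,0,0],0]

```text
time: 14.78
tool_pos: [0.5361, -0.0963, 0.0657]
tool_rot: [3.141, -0.004, -3.026]
contact_force: [-10.8, -1.8, 13.4]
opening: 0.0297
grip_force: 15.0
```

step_arm:
  motion:
    - [[-0.04,0,0],0]
    - [[-0.04,0,0],0]

```text
time: 15.02
tool_pos: [0.537, -0.0962, 0.0653]
tool_rot: [3.141, -0.008, -3.026]
contact_force: [-14.5, -4.4, 13.3]
opening: 0.0298
grip_force: 15.0
```

step_arm:
  motion:
    - [[0,0,0],0]
    - [[0,0,0],0]
    - [[0,0,0],0]
    - [[0,0,-0.6],0]
    - [[0,0,-1.2],0]
    - [[0,0,-1.8],0]
    - [[0,0,-2.0],0]
  hand: 110

```text
time: 15.9
tool_pos: [0.5416, -0.0959, 0.1869]
tool_rot: [-3.14, 0.004, -3.026]
contact_force: [-0.1, -0.0, -0.5]
opening: 0.0522
grip_force: 0.0
```

```bash
python3 - <<'E'
from h import *
o=robot.observe();print(o['tool_pos'],o['tool_rot'],o['qpos'])
# jaws closing along unit x: tool y along unit x
for y in (-.0792+np.pi/2,): print(go([.4033,.2625,.18],y))
E
```

```text
[ 0.54161001 -0.09589634  0.18694655] [-3.1401134   0.00368779 -3.0261583 ] [-3.14699601e-01  4.35962102e-01  1.54413285e+00  2.11033548e-04
  1.15752900e+00 -2.00101192e+00]
(array([1.602, 6.199, 0.101]), np.float64(-1.376))
```

step_arm:
  motion:
    - [[0.2,0.8,0],-0.17]
    - [[0.4,1.6,0],-0.34]
    - [[0.6,2.4,0],-0.51]
    - [[0.8,3.2,0.1],-0.68]
    - [[1.0,4.0,0.1],-0.85]
    - [[1.2,4.8,0.1],-1.02]
    - [[1.4,5.5,0.1],-1.19]
    - [[1.6,6.2,0.1],-1.376]
    - [[1.6,6.2,0.1],-1.376]
    - [[1.6,6.2,0.1],-1.376]

```text
time: 17.15
tool_pos: [0.4022, 0.2624, 0.1782]
tool_rot: [3.141, -0.001, -1.651]
contact_force: [0.1, -0.1, 0.5]
opening: 0.052
grip_force: 0.0
```

```bash
python3 - <<'E'
from h import *
o=robot.observe();print(o['tool_pos'],o['tool_rot'],o['qpos'][5])
print(go([.4033,.2635,.066],-.0792+np.pi/2))
a=shot('scene','s5.png')['pixels'][:,:,::-1]
c=load('scene'); print((proj(c,[.4033,.2635,.074])-[350,130])*5)
cv2.imwrite('pics/s5c.png',cv2.resize(a[130:250,350:490],None,fx=5,fy=5,interpolation=cv2.INTER_CUBIC))
E
```

```text
[0.40223622 0.26240533 0.17821608] [ 3.14059649e+00 -8.41711782e-04 -1.65130440e+00] -2.64249666987205
(array([-0.021, -0.018,  1.87 ]), np.float64(-0.001))
[215.4203309  343.14922075]
```

View pics/s5c.png

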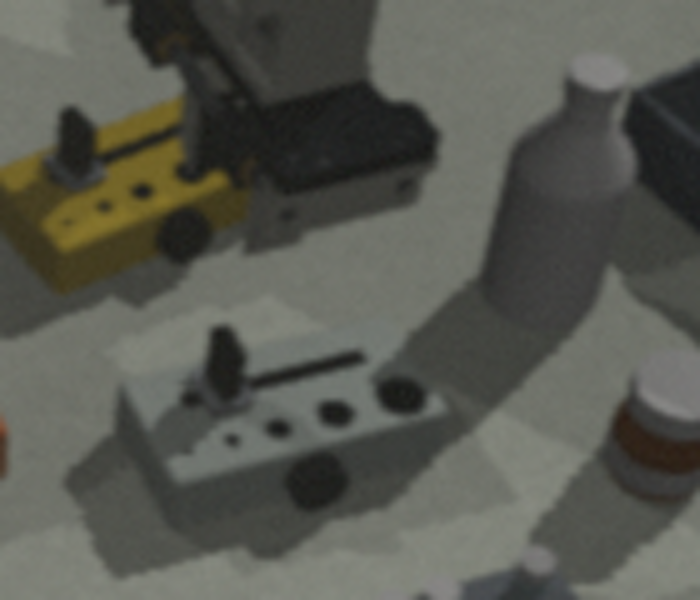

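The grip top at crop (222,332) fits the prediction of (215,343), so I'll descend onto it.

step_arm:
  motion:
    - [[0,0,0.6],0]
    - [[0,0,1.2],0]
    - [[0,0,1.6],0]
    - [[0,0,1.8],0]
    - [[0,0,1.85],0]
    - [[0,0,1.85],0]

```text
time: 17.95
tool_pos: [0.403, 0.2627, 0.0685]
tool_rot: [-3.141, 0.001, -1.651]
contact_force: [0.1, 0.2, -0.6]
opening: 0.0523
grip_force: 0.0
```

step_arm:
  motion:
    - [[0,0,0],0]
    - [[0,0,0],0]
    - [[0,0,0],0]
    - [[0,0,0],0]
  hand: 255
  squeeze: 15

```text
time: 18.45
tool_pos: [0.4018, 0.2629, 0.0682]
tool_rot: [3.141, 0.0, -1.651]
contact_force: [-4.0, -0.0, 4.8]
opening: 0.0239
grip_force: 15.0
```

step_arm:
  motion:
    - [[-0.12,0,0],0]
    - [[-0.24,0,0],0]
    - [[-0.36,0,0],0]
    - [[-0.48,0,0],0]
    - [[-0.6,0,0],0]
    - [[-0.72,0,0],0]
    - [[-0.82,0,0],0]
    - [[-0.92,0,0],0]
    - [[-0.98,0,0],0]

```text
time: 19.58
tool_pos: [0.4077, 0.3218, 0.0682]
tool_rot: [-3.14, 0.001, -1.65]
contact_force: [-0.4, -2.7, 4.8]
opening: 0.0237
grip_force: 15.0
```

step_arm:
  motion:
    - [[-0.04,0,0],0]
    - [[-0.08,0,0],0]
    - [[-0.12,0,0],0]

```text
time: 19.95
tool_pos: [0.4081, 0.3269, 0.0682]
tool_rot: [-3.141, -0.003, -1.649]
contact_force: [1.5, -17.0, 11.5]
opening: 0.0236
grip_force: 15.1
```

step_arm:
  motion:
    - [[-0.03,0,0],0]
    - [[-0.03,0,0],0]

```text
time: 20.2
tool_pos: [0.4081, 0.3273, 0.0681]
tool_rot: [3.141, -0.005, -1.65]
contact_force: [1.3, -17.7, 11.0]
opening: 0.0238
grip_force: 15.1
```

step_arm:
  motion:
    - [[0,0,0],0]
    - [[0,0,0],0]
    - [[0,0,0],0]
    - [[0,0,-0.6],0]
    - [[0,0,-1.2],0]
    - [[0,0,-1.8],0]
    - [[0,0,-2.4],0]
    - [[0,0,-2.4],0]
  hand: 110

```text
time: 21.2
tool_pos: [0.4089, 0.3314, 0.2146]
tool_rot: [-3.137, 0.004, -1.65]
contact_force: [0.1, 0.3, -0.1]
opening: 0.0524
grip_force: 0.0
```

```bash
python3 - <<'E'
from h import *
a=shot('scene','s6.png')['pixels'][:,:,::-1]
cv2.imwrite('pics/s6c.png',cv2.resize(a[165:405,180:500],None,fx=2.5,fy=2.5,interpolation=cv2.INTER_CUBIC))
E
```

```text
(no output)
```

View pics/s6c.png

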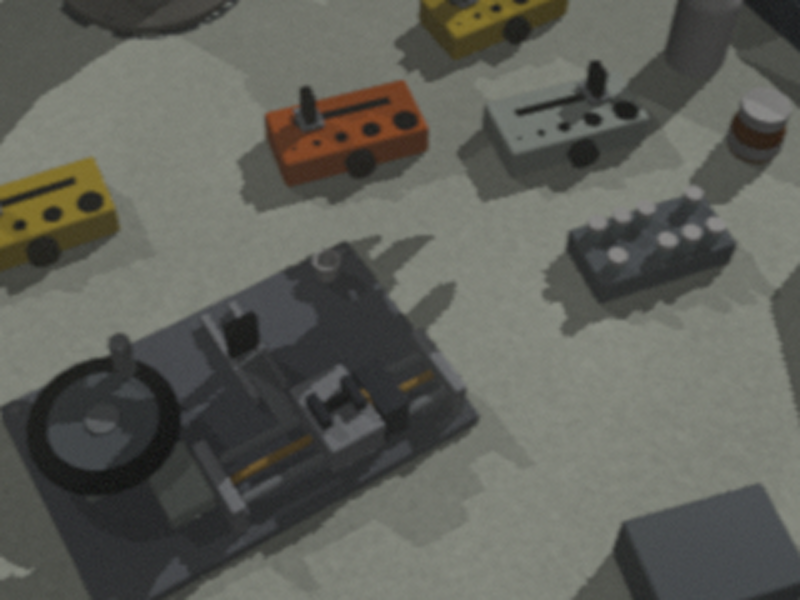

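The lock grip is back in at (240,333) and the carriage is against the stop at (370,395). The white unit's grip is at the largest-disc end at (597,80), and the loose things have not moved.

```bash
python3 -c "
from cell import robot
print(robot.hand_in())"
```

```text
the job is handed in; nothing more can be done
None
```

I handed the job in at about 21 s: lock pushed out, carriage wound to the stop, lock pushed back in behind it, and the white unit's slide pushed to its largest-disc end. I had no score back, and the end positions come from the force readings and the last picture.

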